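Shake out the loose gall

TASK

In one of the two closed, clear-lidded wooden specimen boxes the round gall has come loose from its mount. Pick up the boxes and shake or tip them in the air, without turning them over, to find the one whose gall leaves its mount and rattles about, and gently stand that box, its gall shaken off the mount, flat inside the shallow white tray for repair. The other box must end standing upright on the bench, outside the tray.

Things in the scene. Friction and masses are not known exactly. Their poses are not given: they have to be found in the camera images.
- box_1_center (a point): one of two like closed wooden boxes, 100 mm (x) by 62 mm (y), 40 mm high, 0.2 kg, flat clear lid fixed shut, standing on the bench, z up. Point: box centre, 20 mm above its underside. In mid-floor is a square cork mount 6 mm high, 16 mm wide, with a hollow top; a gall on the mount has its centre within 2 mm of this point. Which box holds the loose gall changes from run to run.
- box_2_center (a point): one of two like closed wooden boxes, 100 mm (x) by 62 mm (y), 40 mm high, 0.2 kg, flat clear lid fixed shut, standing on the bench, z up. Point: box centre, 20 mm above its underside. In mid-floor is a square cork mount 6 mm high, 16 mm wide, with a hollow top; a gall on the mount has its centre within 2 mm of this point. Which box holds the loose gall changes from run to run.
- gall_1_center (a point): brown ball-like oak gall, 24 mm, 10 g, seen under the lid of either box, on its mount at the start; point: its centre, read also while the box is held. Firm or loose: they look alike. The loose one leaves its mount if its box is tipped 20 degrees (30 is sure) or jerked at 0.4 g, then lies 14 to 36 mm off centre, toward a box end, and does not climb back; the firm one stays.
- gall_2_center (a point): brown ball-like oak gall, 24 mm, 10 g, seen under the lid of either box, on its mount at the start; point: its centre, read also while the box is held. Firm or loose: they look alike. The loose one leaves its mount if its box is tipped 20 degrees (30 is sure) or jerked at 0.4 g, then lies 14 to 36 mm off centre, toward a box end, and does not climb back; the firm one stays.
- tray_mid (a point): fixed shallow white tray, 178 mm (its x) by 138 mm (its y) outside, walls 4 mm thick and 16 mm high, floor 4 mm thick; the point is the centre of its inner floor, 4 mm above the bench, z up. A box fits inside at any yaw when centred.

How it is judged:
By the outcome, as a careful person would: the job done as asked, in the order asked, and still so for the second after the job is handed in, with the robot touching nothing.
It also fails if it takes over 67 s, if anything falls off the work surface, if the arm or the gripper's body presses on something with over 40 N, if the wrist force passes 120 N, or if a joint passes its speed limit or range.

ROBOT

A 6-joint arm with a two-finger parallel gripper is mounted at the origin on the work surface. World frame = base frame: x ahead of the robot, y to its left, z up, the work surface at z = 0. Lengths are in m, angles in rad, forces in N, time in s.
With the tool pointing down it reaches from about 0.25 to 0.725 m from the base axis. Payload 4 kg.
Tool frame: the origin (TCP) lies midway between the tips of the shut fingers; the grasp point (between the pads) lies 19 mm behind it; z points along the fingers, y is the line along which they close (so a half turn about z gives the same grasp; the last joint's range is limited). The gripper opens to 85 mm and grips with 20 to 120 N. Pads are 22 mm wide; open, the fingers measure 114 mm over their backs; the gripper's body (76 mm by 85 mm) begins 54 mm behind the grasp point. The pads swing forward as they close: fully open they stand 13 mm farther back than shut.
Start: joints at [1.331, 0.241, 0.005, 1.335, 0, 1.571], TCP at [0.119, 0.486, 0.231] pointing down, gripper open.
Joint ranges: [-2.72, 2.72], [-1.05, 1.87], [-1.09, 1.28], [-1.99, 2.15], [-1.42, 1.44], [-3.14, 3.14]. Speed limits (rad/s): [2.79, 2.79, 3.14, 3.14, 3.14, 3.14].

INTERFACE

Orientations are given as a unit quaternion [x, y, z, w].
In Python, from workcell import bot gives the robot as it stands.
- The arm moves only by the tool move_arm, never from a script. Its argument "motion" is a list of rows, each an object of numbers: "x", "y", "z": the shift along the tool's x, y, z in cm; "yaw": the turn about the tool's z in degrees. A call has 1 to 20 rows; each row is the pose to reach, as a shift and turn from the pose commanded when the call began, along the tool's axes at that moment; what a row does not reach only later rows make up. A row lasts 1/8 s, in which the tool goes at most 62.5 mm and 10.7 degrees, less where a joint would pass 70% of its speed; a pose out of reach is approached as far as the arm can. A call with a gripper value outside its range is refused whole. "gripper" is the opening, from -1 (shut) to 1 (fully open), set as the call begins (left out, the last holds). The fingers move at their own pace and stop on an object; the grip force is fixed at half the most. Time passes only in rows, so rows that repeat a pose let the fingers close. It gives the time, the measured TCP pose, the force, the opening and the grip force at its end, in the units of the state.
- bot.get_obs(): the state, without advancing time (a new reading comes with each control period).
- bot.camera(name): name is "scene" or "top" or "wrist"; returns the picture (400x640x3 uint8, blue, green, red); there is no depth.
- bot.camera_model(name): a dict with "K" (3x3 intrinsics, pixels), "dist" ([k1, k2, p1, p2, k3] as OpenCV has them; the pictures are not rectified), "world_from_camera" (4x4, takes a point from camera to world coordinates). Camera axes: x right, y down, z forward; pixel columns grow to the right and rows downward; lengths in m; the calibration is good to about 2 mm. A picture is of the moment at which its call begins: read the wrist's pose just before it. camera_model takes no time and is no camera call; for the wrist camera it gives the pose at the moment of the call.
- bot.job_done(): hands the job in; it is judged then, once.
Trained networks look in the newest picture that a camera, given by its name, has taken for a name from the list of things; names that differ only in an ending like _2 or _b are one class to them, and where a whole thing is asked for, a point or a joint stands for the part that bears it (a point fixed in the world has none). Each returns a list of dicts, best first, with "score" (0 to 1); they miss things now and then, are a little off and sometimes report something else, mostly with a low value. They report only what shows in the picture. A call takes as long as a camera call.
- bot.cut_out(camera, name): "mask" (400x640 bool, what is visible of it) and "centre" ([row, column] in pixels, amid what is visible of it).
The state is a dict: "clock": time; "joint_pos": joint angles; "joint_vel": joint speeds; "tau": joint torques, N m; "eef_pos": TCP position; "tool_rot": TCP orientation; "ft_force": force on the tool from outside, world axes, zero at the start; "ft_torque": the same for the moment, N m; "grip_width": finger opening in m; "grasp_force": force on a finger pad.
Only numpy, scipy, OpenCV 4.12 (cv2) and the standard library are available. Lean on these libraries where they do the work, as an engineer would, in place of code of your own. Each camera call takes 0.05 s, during which the arm holds its last target. There are 200 camera calls.

## Working session

There is one attempt and no reset: what is moved stays moved. The work goes in short steps, Python scripts to look and compute and a tool call to move; the robot and the scene stay as the last step left them, time stands still between calls to the robot, and variables do not carry over. Pictures are saved under pics/ and viewed, at most 10 in all, crops included, and the job is handed in when it is done.

Besides the shell and the picture viewer there is one more tool, called after "Request:" as a command line: name --argument value ..., lists and objects as JSON in quotes. move_arm: Moves the arm, as the interface text tells. Its arguments: {"type":"object","properties":{"motion":{"type":"array"},"gripper":{"type":"number"}},"required":["motion"]}

```bash
mkdir -p pics
cat > h.py <<'E'
import numpy as np, cv2
from workcell import bot
def ray(m,px):
    K=np.array(m["K"]);d=np.array(m["dist"]);T=np.array(m["world_from_camera"])
    u=cv2.undistortPoints(np.array([[px]],float),K,d)[0,0]
    r=T[:3,:3]@np.array([u[0],u[1],1]);return T[:3,3],r
def onz(m,px,z):
    o,r=ray(m,px);return o+r*(z-o[2])/r[2]
def proj(m,P):
    T=np.linalg.inv(np.array(m["world_from_camera"]))
    p,_=cv2.projectPoints(np.array(P,float).reshape(-1,1,3),cv2.Rodrigues(T[:3,:3])[0],T[:3,3],np.array(m["K"]),np.array(m["dist"]))
    return p[:,0]
E
python3 - <<'E'
from h import *
o=bot.get_obs();print(o["clock"],o["eef_pos"],o["tool_rot"])
im=bot.camera("top");m=bot.camera_model("top");cv2.imwrite("pics/top0.png",im)
print(np.round(m["world_from_camera"],3).tolist(), np.round(m["K"],1).tolist())
for n,z in(("box_1_center",.04),("gall_1_center",.02),("tray_mid",.004)):
    for r in bot.cut_out("top",n):
        c=r["centre"];k=r["mask"];ys,xs=np.nonzero(k)
        pts=np.array([onz(m,(x,y),z)[:2] for x,y in zip(xs[::3],ys[::3])])
        w=cv2.minAreaRect(pts.astype(np.float32)*1000)
        print(n,round(r["score"],2),np.round(c,1),k.sum(),onz(m,(c[1],c[0]),z).round(3),w)
E
```

```text
0.0 [0.1185997  0.48508137 0.23040151] [ 1.19622348e-01  9.92818897e-01 -1.05375596e-03 -1.44938267e-04]
[[-0.001, -0.982, 0.187, 0.322], [-1.0, -0.003, -0.024, 0.015], [0.024, -0.187, -0.982, 1.046], [0.0, 0.0, 0.0, 1.0]] [[505.5, 0.0, 315.8], [0.0, 505.5, 196.3], [0.0, 0.0, 1.0]]
box_1_center 0.75 [176.2 205.6] 1675 [0.554 0.214 0.04 ] ((551.6506958007812, 212.6072998046875), (108.8344497680664, 64.91065979003906), 22.24673843383789)
gall_1_center 0.32 [185.5 310.9] 1634 [ 0.54 -0.    0.02] ((538.687744140625, -1.8560028076171875), (111.76700592041016, 65.90283203125), 12.832526206970215)
tray_mid 0.81 [178.8 411. ] 5489 [ 0.558 -0.213  0.004] ((570.3202514648438, -213.78048706054688), (181.84228515625, 141.54922485351562), 3.1805245876312256)
```

View pics/top0.png

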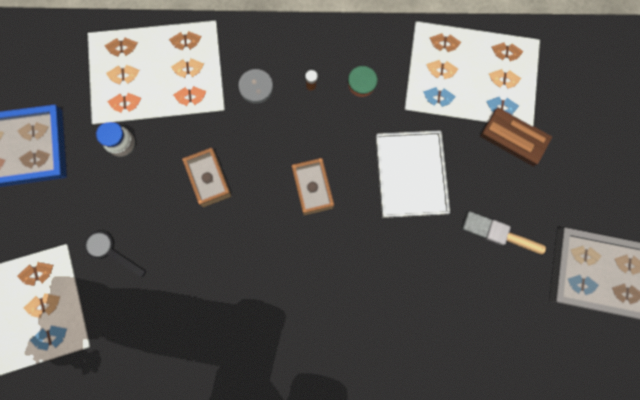

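The picture shows box A at about (206,177), box B at (312,186), both with the gall mid-box, and the tray at (413,174). The "gall" cut-out actually covered the whole of box B. Next I'll fit the poses by silhouette.

```bash
cat >> h.py <<'E'
from scipy.optimize import minimize
def cub(p,L,W,H,z0=0):
    c,s=np.cos(p[2]),np.sin(p[2])
    return [(p[0]+c*a-s*b,p[1]+s*a+c*b,z) for a in(-L/2,L/2) for b in(-W/2,W/2) for z in(z0,z0+H)]
def fit(m,mask,p0,L,W,H,z0=0):
    S=8;big=cv2.GaussianBlur(mask.astype(np.float32),(0,0),.7)
    def f(q):
        p=[p0[0]+q[0]/100,p0[1]+q[1]/100,p0[2]+q[2]/10]
        h=cv2.convexHull(proj(m,cub(p,L,W,H,z0)).astype(np.float32))
        r=np.zeros(mask.shape,np.uint8);cv2.fillConvexPoly(r,np.round(h*256).astype(np.int32),255,cv2.LINE_AA,8)
        return float(np.abs(cv2.GaussianBlur(r/255.,(0,0),.7)-big).sum())
    r=minimize(f,[0,0,0],method="Nelder-Mead",options=dict(initial_simplex=[[0,0,0],[1,0,0],[0,1,0],[0,0,1]]))
    q=r.x;return np.array([p0[0]+q[0]/100,p0[1]+q[1]/100,np.degrees(p0[2]+q[2]/10)]).round(4),r.fun
E
python3 - <<'E'
from h import *
m=bot.camera_model("top");im=bot.camera("top")
b=bot.cut_out("top","box_1_center");g=bot.cut_out("top","gall_1_center");t=bot.cut_out("top","tray_mid")
for r in b+g: 
    c=r["centre"];a=.39 if c[1]<260 else .22
    p=onz(m,c[::-1],.03);print(r["score"],r["mask"].sum(),c,fit(m,r["mask"],[p[0],p[1],a],.1,.062,.04))
for r in t: print("tray",fit(m,r["mask"],[.566,-.213,.05],.178,.138,.016))
for q in((207,178),(312,187)): print("gall px",onz(m,q,.02).round(4))
im=bot.camera("scene");cv2.imwrite("pics/scene0.png",im)
im=bot.camera("wrist");cv2.imwrite("pics/wrist0.png",im)
E
```

```text
0.67 1684 [176.1, 201.6] (array([ 0.5551,  0.2151, 23.1451]), np.float64(100.12562005624949))
0.16 1693 [174.8, 204.6] (array([ 0.5553,  0.2157, 22.7396]), np.float64(93.33354654492528))
tray (array([ 0.5689, -0.2132,  3.0081]), np.float64(207.54845114579118))
tray (array([ 1.088500e+00,  1.760000e-02, -3.080886e+02]), np.float64(1639.9999991378404))
gall px [0.5547 0.2147 0.02  ]
gall px [ 0.5365 -0.0025  0.02  ]
```

View pics/scene0.png

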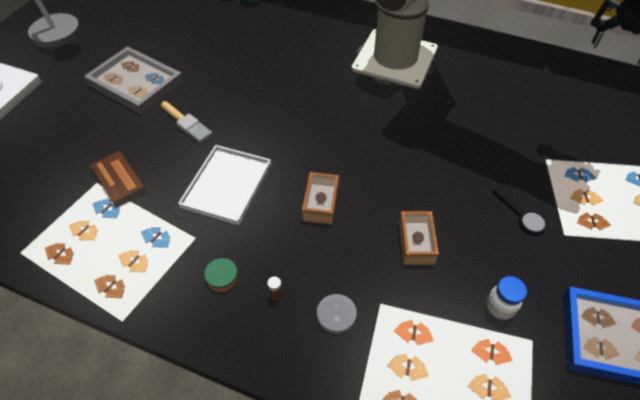

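The scene picture agrees: box B is at (321,198), box A at (419,238) and the tray at (226,184). I'll go above box A.

Request:
move_arm --motion '[{"x": -48.8, "y": -15.9, "z": 3, "yaw": -36.5}, {"x": -48.8, "y": -15.9, "z": 3, "yaw": -36.5}, {"x": -48.8, "y": -15.9, "z": 3, "yaw": -36.5}, {"x": -48.8, "y": -15.9, "z": 3, "yaw": -36.5}, {"x": -48.8, "y": -15.9, "z": 3, "yaw": -36.5}, {"x": -48.8, "y": -15.9, "z": 3, "yaw": -36.5}, {"x": -48.8, "y": -15.9, "z": 3, "yaw": -36.5}, {"x": -48.8, "y": -15.9, "z": 3, "yaw": -36.5}, {"x": -48.8, "y": -15.9, "z": 3, "yaw": -36.5}, {"x": -48.8, "y": -15.9, "z": 3, "yaw": -36.5}, {"x": -48.8, "y": -15.9, "z": 3, "yaw": -36.5}, {"x": -48.8, "y": -15.9, "z": 3, "yaw": -36.5}]' --gripper 1

```text
clock: 2.0
eef_pos: [0.5541, 0.2163, 0.2016]
tool_rot: [-0.198, 0.98, 0.0, -0.0]
ft_force: [0.2, -0.0, -0.6]
grip_width: 0.0852
grasp_force: 0.0
```

```bash
cat >> h.py <<'E'
from scipy.spatial.transform import Rotation as Ro
def tool():
    o=bot.get_obs();R=Ro.from_quat(o["tool_rot"]).as_matrix();return o,np.array(o["eef_pos"]),R
def shift(P,R,target):  # cm in tool axes
    return (R.T@(np.array(target)-P)*100).round(2)
E
python3 - <<'E'
from h import *
o,P,R=tool();print(o["clock"],P.round(4),R.round(3).tolist(),o["joint_pos"],o["ft_force"])
m=bot.camera_model("wrist");im=bot.camera("wrist");cv2.imwrite("pics/w1.png",im)
for n in("box_1_center","gall_1_center"):
    for r in bot.cut_out("wrist",n):
        c=r["centre"];k=r["mask"];p=onz(m,c[::-1],.02)
        print(n,r["score"],k.sum(),c,p.round(4))
        if n[0]=="b": print(fit(m,k,[p[0],p[1],.4],.1,.062,.04))
E
```

```text
2.0 [0.5541 0.2163 0.2016] [[-0.921, -0.389, -0.0], [-0.389, 0.921, 0.0], [0.0, 0.0, -1.0]] [ 3.72049690e-01  4.43200263e-01  2.17350946e-01  1.34501570e+00
  1.89771884e-04 -2.69606889e-02] [ 0.24250617 -0.01822227 -0.64701129]
```

View pics/w1.png

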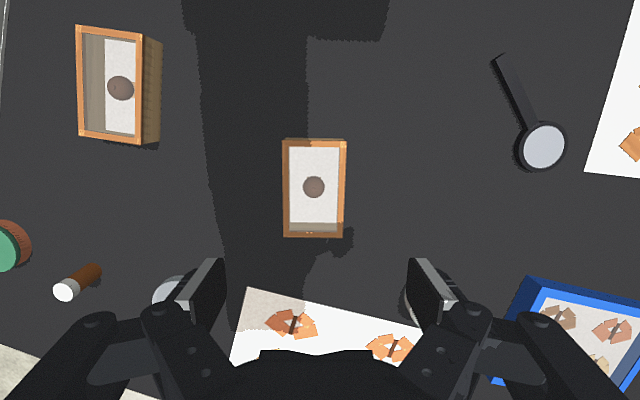

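The wrist picture shows box A's top from (283,139) to (344,237) with its gall at (313,187). Box B is at upper left with its gall at (121,88). The networks missed both, so I'll measure from these pixels.

Run:
```python
from h import *
m=bot.camera_model("wrist");print(np.array(m["world_from_camera"])[:3].round(3).tolist())
for n,cs,g in(("A",[(283,139),(346,140),(344,237),(283,238)],(313.5,187)),("B",[(77,25),(144,34),(141,145),(78,134)],(121,88))):
    p=np.array([onz(m,c,.04) for c in cs]);a=p[0]-p[3];b=p[1]-p[2]
    print(n,p.mean(0).round(4),np.linalg.norm(p[0]-p[1]),np.linalg.norm(a),[np.degrees(np.arctan2(-v[1],-v[0])) for v in(a,b)],"gall",onz(m,g,.02).round(4))
o,P,R=tool()
```

```text
[[-0.389, 0.883, 0.261, 0.487], [0.921, 0.373, 0.111, 0.189], [0.0, 0.283, -0.959, 0.345]]
A [0.5561 0.2158 0.04  ] 0.06125903078533937 0.1035062756571989 [np.float64(21.218373681341202), np.float64(23.279367866720527)] gall [0.557  0.2155 0.02  ]
B [ 0.5378 -0.0022  0.04  ] 0.06266227327598779 0.09929485895146675 [np.float64(12.512006579542179), np.float64(13.181767596316941)] gall [ 0.538  -0.0032  0.02  ]
```

Request:
move_arm --motion '[{"x": -0.2, "y": -0.1, "z": 5}, {"x": -0.2, "y": -0.1, "z": 10}, {"x": -0.2, "y": -0.1, "z": 14}, {"x": -0.2, "y": -0.1, "z": 17}, {"x": -0.2, "y": -0.1, "z": 19}, {"x": -0.2, "y": -0.1, "z": 19.7}, {"x": -0.2, "y": -0.1, "z": 19.7}]'

```text
invalid input at $.motion[0]: expected keys x, y, z, yaw
```

Request:
move_arm --motion '[{"z": 0}, {"z": 0}, {"z": 0}, {"z": 0}, {"z": 0}, {"z": 0}, {"z": 0}, {"z": 0}]' --gripper -1

```text
invalid input at $.motion[0]: expected keys x, y, z, yaw
```

Request:
move_arm --motion '[{"x": -0.2, "y": -0.1, "z": 5, "yaw": 0}, {"x": -0.2, "y": -0.1, "z": 10, "yaw": 0}, {"x": -0.2, "y": -0.1, "z": 14, "yaw": 0}, {"x": -0.2, "y": -0.1, "z": 17, "yaw": 0}, {"x": -0.2, "y": -0.1, "z": 19, "yaw": 0}, {"x": -0.2, "y": -0.1, "z": 19.7, "yaw": 0}, {"x": -0.2, "y": -0.1, "z": 19.7, "yaw": 0}]'

```text
clock: 3.02
eef_pos: [0.5571, 0.2155, 0.0045]
tool_rot: [-0.198, 0.98, -0.0, -0.0]
ft_force: [0.4, -1.1, 0.3]
grip_width: 0.0855
grasp_force: 0.0
```

Request:
move_arm --motion '[{"x": 0, "y": 0, "z": 0, "yaw": 0}, {"x": 0, "y": 0, "z": 0, "yaw": 0}, {"x": 0, "y": 0, "z": 0, "yaw": 0}, {"x": 0, "y": 0, "z": 0, "yaw": 0}, {"x": 0, "y": 0, "z": 0, "yaw": 0}, {"x": 0, "y": 0, "z": 0, "yaw": 0}, {"x": 0, "y": 0, "z": 0, "yaw": 0}, {"x": 0, "y": 0, "z": 0, "yaw": 0}]' --gripper -1

```text
clock: 4.03
eef_pos: [0.5586, 0.2156, 0.006]
tool_rot: [-0.197, 0.98, 0.0, 0.002]
ft_force: [-0.1, -0.5, 5.9]
grip_width: 0.0615
grasp_force: 66.6
```

Request:
move_arm --motion '[{"x": 0, "y": 0, "z": -2, "yaw": 0}, {"x": 0, "y": 0, "z": -6, "yaw": 0}, {"x": 0, "y": 0, "z": -11, "yaw": 0}, {"x": 0, "y": 0, "z": -14, "yaw": 0}, {"x": 0, "y": 0, "z": -14, "yaw": 0}, {"x": 6, "y": 0, "z": -14, "yaw": 0}, {"x": 0, "y": 0, "z": -14, "yaw": 0}, {"x": 6, "y": 0, "z": -14, "yaw": 0}, {"x": 0, "y": 0, "z": -14, "yaw": 0}, {"x": 6, "y": 0, "z": -14, "yaw": 0}, {"x": 0, "y": 0, "z": -14, "yaw": 0}, {"x": 6, "y": 0, "z": -14, "yaw": 0}, {"x": 0, "y": 0, "z": -14, "yaw": 0}, {"x": 0, "y": 0, "z": -14, "yaw": 0}, {"x": 0, "y": 0, "z": -14, "yaw": 0}, {"x": 0, "y": 0, "z": -14, "yaw": 0}]'

```text
clock: 6.02
eef_pos: [0.5574, 0.2153, 0.1444]
tool_rot: [-0.197, 0.98, 0.0, 0.0]
ft_force: [-0.9, 1.6, -2.5]
grip_width: 0.0612
grasp_force: 66.9
```

Run:
```python
from h import *
o,P,R=tool();print(o["clock"],P.round(4),o["ft_force"],o["grip_width"])
a=[]
for n in("wrist","scene"):
    im=bot.camera(n);m=bot.camera_model(n)
    G=[r for r in bot.cut_out(n,"gall_1_center")]
    for r in G: print(n,r["score"],r["mask"].sum(),r["centre"])
    c=proj(m,[P+[0,0,.015]])[0];print(n,"box centre px",c)
    x,y=np.clip(c,[100,75],[540,325]).astype(int);a.append(cv2.resize(im[y-75:y+75,x-100:x+100],None,fx=3,fy=3) if n=="scene" else im)
cv2.imwrite("pics/w2.png",a[0]);cv2.imwrite("pics/s2.png",a[1])
```

```text
6.025 [0.5574 0.2153 0.1444] [-0.87327787  1.55594335 -2.48804668] 0.06117048738347459
wrist 0.59 30327 [254.5, 316.9]
wrist box centre px [314.39025714 275.97436695]
scene box centre px [429.85502313 195.87348448]
```

View pics/w2.png

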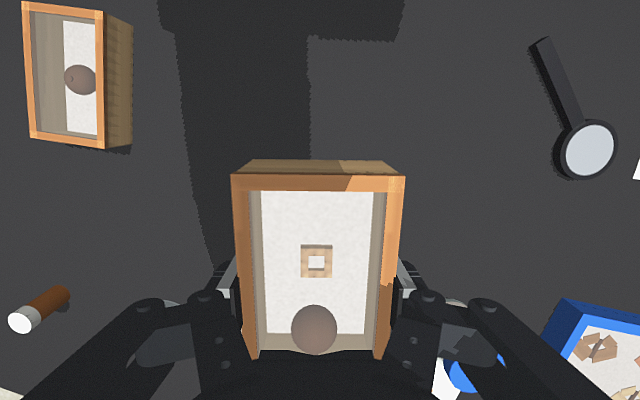

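View pics/s2.png

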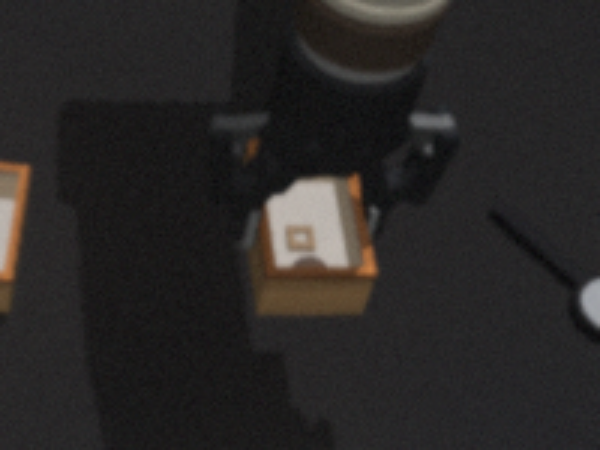

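Box A holds the loose gall: the mount is bare at (316,262) and the gall lies at the box end at (314,330). I'll carry it over the tray.

Request:
move_arm --motion '[{"x": 0.8, "y": -2, "z": 0, "yaw": 1}, {"x": 2.3, "y": -6, "z": 0, "yaw": 3}, {"x": 4.1, "y": -10.5, "z": 0, "yaw": 5}, {"x": 6.1, "y": -15.5, "z": 0, "yaw": 8}, {"x": 8, "y": -20.5, "z": 0, "yaw": 10}, {"x": 10, "y": -25.5, "z": 0, "yaw": 13}, {"x": 12, "y": -30.5, "z": 0, "yaw": 15}, {"x": 13.7, "y": -35, "z": 0, "yaw": 17}, {"x": 14.9, "y": -38, "z": 0, "yaw": 19}, {"x": 15.5, "y": -39.5, "z": 0, "yaw": 19.7}, {"x": 15.6, "y": -39.9, "z": 0, "yaw": 19.7}, {"x": 15.6, "y": -39.9, "z": 0, "yaw": 19.7}]'

```text
clock: 7.72
eef_pos: [0.5677, -0.2123, 0.1443]
tool_rot: [-0.027, 1.0, 0.0, -0.0]
ft_force: [0.1, 0.1, -2.7]
grip_width: 0.0615
grasp_force: 66.9
```

Run:
```python
from h import *
o,P,R=tool();print(o["clock"],P.round(4),R.round(3).tolist(),o["ft_force"],o["grip_width"])
m=bot.camera_model("wrist");im=bot.camera("wrist")
print(proj(m,cub([.569,-.213,np.radians(3)],.178,.138,.016)).round().tolist())
for p in np.array(cub([.569,-.213,np.radians(3)],.178,.138,.016)):
    q=proj(m,[p])[0]
    if 0<q[0]<640 and 0<q[1]<400: cv2.circle(im,tuple(int(v) for v in q),4,(0,0,255),1)
cv2.imwrite("pics/w3.png",im)
```

```text
7.725 [ 0.5677 -0.2123  0.1443] [[-0.999, -0.054, -0.0], [-0.054, 0.999, 0.001], [0.0, 0.001, -1.0]] [ 0.09224726  0.12384373 -2.66010147] 0.06153704257130793
[[237.0, 98.0], [232.0, 97.0], [392.0, 98.0], [397.0, 97.0], [249.0, 277.0], [245.0, 285.0], [380.0, 277.0], [383.0, 286.0]]
```

View pics/w3.png

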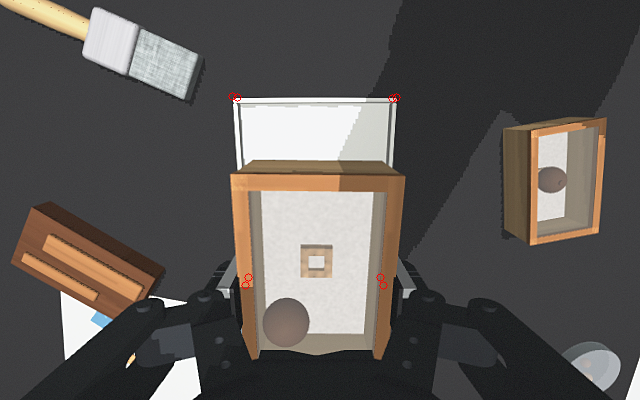

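The tray's near corners are at (234,98) and (395,98), matching the predicted points, and the box is centred above it. The gall is still off its mount. Lowering now.

Request:
move_arm --motion '[{"x": 0, "y": 0, "z": 2, "yaw": 0}, {"x": 0, "y": 0, "z": 5, "yaw": 0}, {"x": 0, "y": 0, "z": 8, "yaw": 0}, {"x": 0, "y": 0, "z": 10.5, "yaw": 0}, {"x": 0, "y": 0, "z": 12, "yaw": 0}, {"x": 0, "y": 0, "z": 12.6, "yaw": 0}, {"x": 0, "y": 0, "z": 12.9, "yaw": 0}, {"x": 0, "y": 0, "z": 13.1, "yaw": 0}, {"x": 0, "y": 0, "z": 13.2, "yaw": 0}, {"x": 0, "y": 0, "z": 13.3, "yaw": 0}, {"x": 0, "y": 0, "z": 13.3, "yaw": 0}]'

```text
clock: 9.15
eef_pos: [0.5678, -0.2132, 0.0114]
tool_rot: [-0.027, 1.0, -0.0, 0.0]
ft_force: [0.1, -0.5, -3.3]
grip_width: 0.0613
grasp_force: 66.9
```

Request:
move_arm --motion '[{"x": 0, "y": 0, "z": 0.05, "yaw": 0}, {"x": 0, "y": 0, "z": 0.1, "yaw": 0}, {"x": 0, "y": 0, "z": 0.15, "yaw": 0}, {"x": 0, "y": 0, "z": 0.15, "yaw": 0}]'

```text
clock: 9.65
eef_pos: [0.5677, -0.2131, 0.0101]
tool_rot: [-0.027, 1.0, -0.0, 0.0]
ft_force: [-1.6, 0.3, 0.1]
grip_width: 0.0613
grasp_force: 67.3
```

Contact: the vertical force changed by about 3 N. I'll release it partly and then rise.

Request:
move_arm --motion '[{"x": 0, "y": 0, "z": 0, "yaw": 0}, {"x": 0, "y": 0, "z": 0, "yaw": 0}, {"x": 0, "y": 0, "z": 0, "yaw": 0}, {"x": 0, "y": 0, "z": 0, "yaw": 0}, {"x": 0, "y": 0, "z": -1, "yaw": 0}, {"x": 0, "y": 0, "z": -3, "yaw": 0}, {"x": 0, "y": 0, "z": -7, "yaw": 0}, {"x": 0, "y": 0, "z": -13, "yaw": 0}, {"x": 0, "y": 0, "z": -17, "yaw": 0}, {"x": 0, "y": 0, "z": -17, "yaw": 0}]' --gripper 0.75

```text
clock: 10.9
eef_pos: [0.5705, -0.2141, 0.1855]
tool_rot: [-0.027, 1.0, -0.002, 0.005]
ft_force: [0.5, -0.1, 0.7]
grip_width: 0.0748
grasp_force: 0.0
```

Run:
```python
from h import *
o,P,R=tool();print(o["clock"],P.round(4),o["ft_force"],o["grip_width"])
im=bot.camera("wrist");cv2.imwrite("pics/w4.png",im)
```

```text
10.9 [ 0.5705 -0.2141  0.1855] [ 0.54326693 -0.11292069  0.65377452] 0.0747535406860873
```

View pics/w4.png

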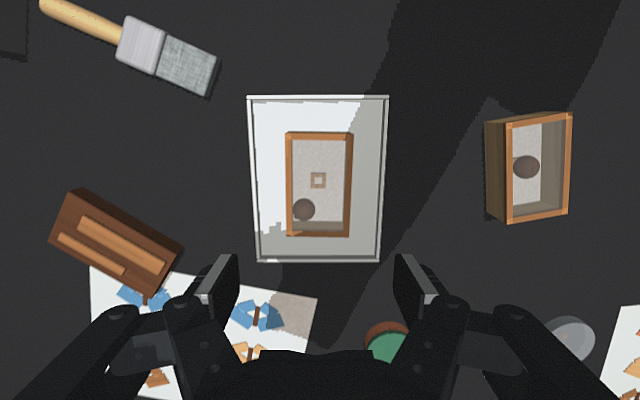

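The box stands flat in the tray, with its bare mount at (318,181) and the gall off it at (304,209), about 30 mm away. Box B is upright on the bench with its gall at (526,167). The gripper is clear, so I'm handing in.

```bash
python3 -c "
from workcell import bot
print(bot.job_done())"
```

```text
the job is handed in; nothing more can be done
None
```

The box with the loose gall stands flat in the white tray with its gall shaken off the mount; the other box is upright on the bench, never picked up or shaken because the first one I shook was the loose one, and the job is handed in.

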